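# Set and lock the wheel gluing press

### The job

A freshly glued tyre sits in the wheel gluing press. Turn the feed knob (the small upper knob) clockwise until the press plate bears on the tyre with about 20 N, leaving the lock ring below it alone; then turn the lock ring (the wide lower one) clockwise until it is firmly tight but not forced, without shifting the feed knob, so that the pressure stays on the tyre. Let go, and leave the things standing round the press where they are.

Things in the scene. Friction and masses are not known exactly. Their poses are not given: they have to be found in the camera images.
- press: the wheel gluing press, fixed to the bench: grey base plate 150 x 210 x 14 mm, two steel columns 82 mm left and right of its middle, and a bridge 46 x 198 mm whose top is 140 mm above the bench; column nuts reach 153 mm. Origin under the middle of the base at bench height, z up, x across to its rear, y along the bridge. Both knobs turn about the vertical line through the origin.
- knob_grip (a point): centre of the feed knob, the upper and smaller of the concentric pair: black knurled cylinder 27 mm across, 24 mm tall (171 to 195 mm above the bench); the bare spindle end (12 mm across) stands up to 10 mm out of its top. It stays at its height when turned; a gap of 8 mm separates it from the ring below. Torque read with the hand stopped may lack the friction share: compare like readings.
- feed_knob (a joint): feed knob angle, rad, growing clockwise seen from above, 0 = plate fully raised; starts at 0 to 0.2. Friction about 0.12 N m; it stays where left. Each rad lowers the plate 4 mm; on the tyre, each newton of pressure adds 0.004 N m to the torque (20 N: 0.08 N m over the free reading), some 80 to 110 N per rad. Where they meet differs (0.55 to 1.2 rad) and has to be felt.
- ring_grip (a point): centre of the lock ring, the lower and wider of the pair: dark steel knurled ring 53 mm across, 18 mm tall (145 to 163 mm above the bench), 5 mm clear above the bridge. It can be gripped from above with the fingers either side of the feed knob.
- lock_ring (a joint): lock ring angle, rad, growing clockwise seen from above (tightening); starts slack at 0 to 0.3. Slack, its friction is about 0.2 N m; past 0.7 rad its collet meets the spindle and the torque climbs by roughly 0.5 to 1 N m per rad. It is firmly tight at 0.1 to 0.2 N m over the slack reading, forced at 0.4 N m over it, and stays where left.
- ring_mark (a point): a point on the rim of the lock ring, half-way up, by its white index line
- spindle: steel spindle, 12 mm across, that carries the press plate and passes up through the bridge, ring and knob; it slides without turning. Origin at the press's origin when fully raised.
- collet_front: one of the two steel collet jaws hidden inside the lock ring; the ring closes them on the spindle. Origin at the press's origin when fully open.
- press_plate: round aluminium press plate, 84 mm across, on a rubber buffer under the spindle; its underside starts 75 to 80 mm above the bench. Origin at the press's origin when fully raised.
- glued_tyre: black foam tyre, 96 mm across and some 50 mm tall, lying flat over its white wheel on the seat of the press, a few millimetres under the plate. Origin at the centre of its underside.
- glue_tube: bystander: glue stick standing upright, 29 mm across, 129 mm tall, origin at its foot
- spare_tyre: bystander: a loose black tyre lying on the bench left of the press, 96 mm across, 52 mm tall, origin at its underside
- tape_roll: bystander: small dark roll of tape, 55 mm across, 19 mm tall, origin at its underside
Mind the look-alikes: they are no part of the job. Leave any yellow look-alike of the glued_tyre alone.

How it is judged:
On the way:
1. the press plate bears on the tyre with 10 to 30 N while the lock ring is still slack and within 3 mm (at its rim) of where it was (contact force between press_plate and glued_tyre between 10 and 30 N and contact force between collet_front and spindle below 1 N and distance of ring_mark from where it was at the start of the episode below 0.003 m), for 0.2 s.
At the end, for the whole second after the job is handed in: the press plate bears on the tyre with 10 to 30 N, the ring is tight (its collet jaws grip the spindle with more than 8 N), and everything is released (contact force between press_plate and glued_tyre between 10 and 30 N and contact force between collet_front and spindle above 8 N); the robot touches nothing.
It fails at once if the tyre is squashed: the plate presses it with more than 45 N (contact force between press_plate and glued_tyre above 45 N).
It fails at once if the lock ring is forced: its collet jaw presses the spindle with more than 60 N (contact force between collet_front and spindle above 60 N).
It fails at once if a thing beside the press is shoved more than 20 mm (distance of any of glue_tube, spare_tyre, tape_roll from where it was at the start of the episode above 0.02 m).
It also fails if it takes over 70 s, if anything falls off the work surface, if the arm or the gripper's body presses on something with over 40 N, if the wrist force passes 120 N, or if a joint passes its speed limit or range.

### The arm

A 6-joint arm with a two-finger parallel gripper is mounted at the origin on a cart in front of the work surface, level with it; the furniture and walls round the work are solid. World frame = base frame: x ahead of the robot, y to its left, z up, the work surface at z = 0. Lengths are in m, angles in rad, forces in N, time in s.
With the tool pointing down it reaches from about 0.275 to 0.825 m from the base axis. Payload 5.2 kg.
Tool frame: the origin (TCP) lies midway between the tips of the shut fingers; the grasp point (between the pads) lies 19 mm behind it (arm.grip_point_offset is the distance from the TCP to the grasp point, in m); z points along the fingers, y is the line along which they close (so a half turn about z gives the same grasp; the last joint's range is limited). The gripper opens to 93 mm and grips with 3 to 60 N. Pads are 15 mm wide; open, the fingers measure 128 mm over their backs; the gripper's body (75 mm by 188 mm) begins 65 mm behind the grasp point.
Start: joints at [-0.203, 0.259, 1.535, -0, 1.348, -0.203], TCP at [0.55, 0, 0.219] pointing down, gripper open.
Joint ranges: [-3.14, 3.14], [-0.91, 2.08], [0.19, 2.58], [-1.22, 4.36], [0.22, 2.71], [-3.12, 3.12]. Speed limits (rad/s): [2.57, 2.57, 3.14, 3.14, 3.14, 3.14].

### API

Orientations are given as a rotation vector (axis times angle).
In Python, from bench import arm, get_image gives the robot as it stands.
- The arm moves only by the shell command python3 -m inch 'ROWS' [FORCE]. ROWS is JSON, a list of rows, each a list of 3 entries, a list of its own where there are three numbers: the turn, a rotation vector about the tool's x, y, z in rad, then the shift along the tool's x, y, z in m, then the finger opening in m, from 0 to 0.093. In form: [[[ax, ay, az], [dx, dy, dz], jaw], ...]. A call has 1 to 5 rows; each row is the pose to reach, as a shift and turn from the pose commanded when the call began, along the tool's axes at that moment; what a row does not reach only later rows make up. A row lasts 1/8 s, in which the tool goes at most 62.5 mm and 10.7 degrees, less where a joint would pass 70% of its speed; a pose out of reach is approached as far as the arm can. A call with a gripper value outside its range is refused whole. The fingers move at their own pace and stop on an object; FORCE is the grip in N (left out, the last holds). Time passes only in rows, so rows that repeat a pose let the fingers close. It gives the time, the measured TCP pose, the force, the opening and the grip force at its end, in the units of the state.
- arm.get_state(): the state, without advancing time (a new reading comes with each control period).
- get_image(name): name is "scene" or "side" or "wrist"; returns a dict with "image" (400x640x3 uint8, blue, green, red), "mtx" (3x3 intrinsics, pixels), "cam_to_world" (4x4, takes a point from camera to world coordinates); the wrist camera has in their place "mount" (4x4, takes a point from camera to tool coordinates, whose origin is the TCP and whose axes are the flange's). Camera axes: x right, y up, looking along -z (the intrinsics and any distortion apply to the point x, -y, -z); pixel columns grow to the right and rows downward; lengths in m; the calibration is good to about 2 mm. A picture is of the moment at which its call begins: read the wrist's pose just before it. There is no depth.
- arm.sign_off(): hands the job in; it is judged then, once.
The state is a dict: "time_s": time; "q": joint angles; "joint_vel": joint speeds; "effort": joint torques, N m; "position": TCP position; "ee_rot": TCP orientation; "contact_force": force on the tool from outside, world axes, zero at the start; "torque": the same for the moment, N m; "grip_width": finger opening in m; "grasp_force": force on a finger pad.
Only numpy, scipy, OpenCV 4.12 (cv2) and the standard library are available. Lean on these libraries where they do the work, as an engineer would, in place of code of your own. Each camera call takes 0.05 s, during which the arm holds its last target. There are 200 camera calls.

## Working session

There is one attempt and no reset: what is moved stays moved. The work goes in short steps, Python scripts to look and compute and a shell command to move; the robot and the scene stay as the last step left them, time stands still between calls to the robot, and variables do not carry over. Pictures are saved under pics/ and viewed, at most 10 in all, crops included, and the job is handed in when it is done.

```bash
mkdir -p pics; ls
python3 - <<'E'
from bench import arm,get_image
import cv2
s=arm.get_state();print(s)
for n in("scene","side","wrist"):
    d=get_image(n);cv2.imwrite(f"pics/{n}0.png",d["image"])
    print(n,d["mtx"].tolist(),(d["mount"] if n=="wrist" else d["cam_to_world"]).round(4).tolist() , [k for k in d])
E
```

```text
pics
{'time_s': 0.0, 'q': array([-2.02808574e-01,  2.59314649e-01,  1.53607773e+00, -1.60695297e-05,
        1.34803271e+00, -2.02789936e-01]), 'joint_vel': array([-0.00135535, -0.00054976,  0.00060314, -0.00250412,  0.00050427,
        0.00089143]), 'effort': array([ 2.41929010e-04, -4.37298238e+01, -2.84004611e+01,  7.19661056e-02,
        4.11791797e-02, -1.14769305e-04]), 'position': array([5.49440200e-01, 1.28006431e-04, 2.17835144e-01]), 'ee_rot': array([-2.22038203e+00, -2.22034856e+00,  1.60344970e-03]), 'contact_force': array([ 0.68610906,  0.94435036, -0.07087981]), 'torque': array([0.02337743, 0.04662417, 0.01680219]), 'grasp_force': 0.0, 'grip_width': 0.09271763934987574}
scene [[363.6100101025704, 0.0, 318.6184869984066], [0.0, 363.6100101025704, 199.8694254156025], [0.0, 0.0, 1.0]] [[0.9957, 0.0221, -0.0894, 0.402], [-0.0905, 0.4146, -0.9055, -0.7323], [0.017, 0.9097, 0.4148, 0.4855], [0.0, 0.0, 0.0, 1.0]] ['image', 'mtx', 'cam_to_world']
side [[473.9150752752616, 0.0, 315.8745399073867], [0.0, 473.9150752752616, 197.4793503992954], [0.0, 0.0, 1.0]] [[0.9983, 0.0404, -0.0413, 0.4525], [-0.0575, 0.6229, -0.7802, -0.7203], [-0.0058, 0.7813, 0.6241, 0.7835], [0.0, 0.0, 0.0, 1.0]] ['image', 'mtx', 'cam_to_world']
wrist [[301.25142075492795, 0.0, 320.39881052932384], [0.0, 301.25142075492795, 199.4916612926659], [0.0, 0.0, 1.0]] [[-0.0005, 0.9547, 0.2974, 0.0817], [1.0, 0.0006, -0.0, 0.0001], [-0.0002, 0.2974, -0.9547, -0.1666], [0.0, 0.0, 0.0, 1.0]] ['image', 'mtx', 'mount']
```

View pics/scene0.png

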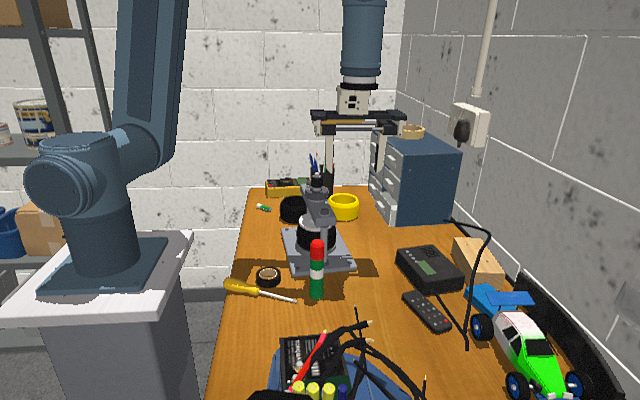

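View pics/side0.png

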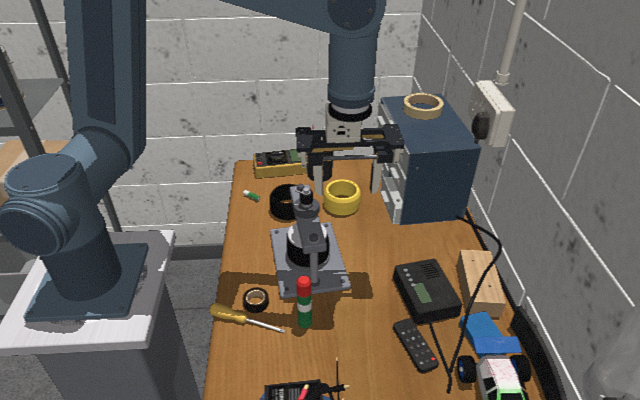

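View pics/wrist0.png

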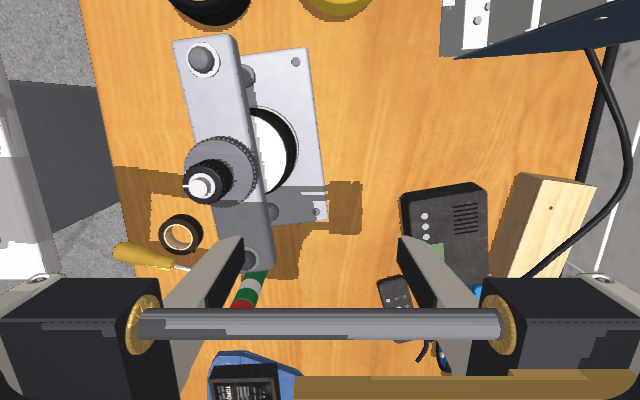

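The wrist view shows the spindle end at about (201,187), the ring around (220,172), and the column nuts at (203,58) and (250,258). The red/green glue stick is just beyond the near end of the bridge (250,290).

```bash
cat > h.py <<'E'
from bench import arm,get_image
import numpy as np,cv2
from scipy.spatial.transform import Rotation as R
def T(s):
    m=np.eye(4);m[:3,:3]=R.from_rotvec(s["ee_rot"]).as_matrix();m[:3,3]=s["position"];return m
def pt(u,v,z,d,P):
    K=d["mtx"];r=np.array([(u-K[0,2])/K[0,0],-(v-K[1,2])/K[1,1],-1]);r=P[:3,:3]@r;o=P[:3,3]
    return o+r*(z-o[2])/r[2]
E
python3 - <<'E'
from h import *
s=arm.get_state();d=get_image("wrist");P=T(s)@d["mount"]
for u,v,z in[(201,187,.205),(205,181,.195),(220,172,.163),(203,58,.153),(250,258,.153)]:print(u,v,pt(u,v,z,d,P).round(4))
for n,u,v,z in[("side",306,188,.205),("scene",317,174,.205),("side",304,326,0),("side",257,300,0.01),("side",288,205,.05),("side",303,281,.129)]:
    d=get_image(n);print(n,pt(u,v,z,d,d["cam_to_world"]).round(4))
d=get_image("side")["image"][170:350,200:400]
cv2.imwrite("pics/s1.png",cv2.resize(d,None,fx=3,fy=3,interpolation=2))
E
```

```text
201 187 [0.4761 0.0339 0.205 ]
205 181 [0.475  0.0353 0.195 ]
220 172 [0.4744 0.0344 0.163 ]
203 58 [0.4672 0.1138 0.153 ]
250 258 [ 0.4893 -0.0429  0.153 ]
side [0.4728 0.0346 0.205 ]
scene [0.4714 0.0168 0.205 ]
side [ 0.4575 -0.146   0.    ]
side [ 0.3633 -0.0833  0.01  ]
side [0.4317 0.1717 0.05  ]
side [ 0.4586 -0.1429  0.129 ]
```

View pics/s1.png

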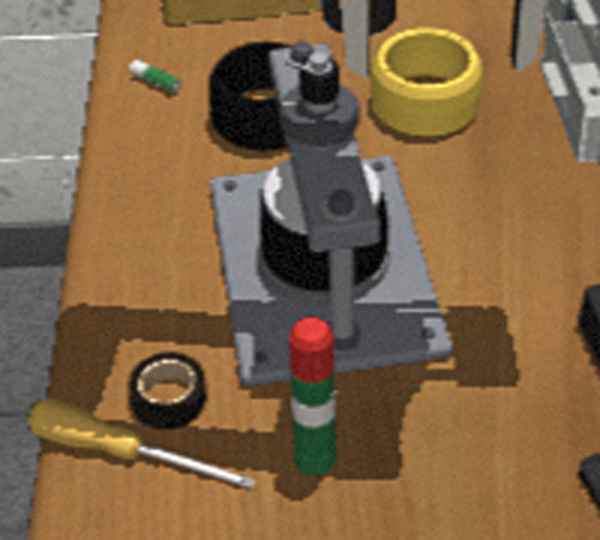

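Three views put the press axis at about (0.475, 0.035), with the bridge nearly along y. The glue stick is at (0.458, -0.146), and its 129 mm top is below the gripper's working height. I'll move above the press now.

```bash
python3 -m inch '[[[0,0,0],[0.017,-0.037,0],0.093],[[0,0,0],[0.0345,-0.0745,0],0.093],[[0,0,0],[0.0345,-0.0745,0],0.093],[[0,0,0],[0.0345,-0.0745,0],0.093]]' 50
python3 - <<'E'
from h import *
s=arm.get_state();d=get_image("wrist");P=T(s)@d["mount"]
print(s["position"],s["torque"],s["contact_force"])
np.save("P.npy",P);cv2.imwrite("pics/w1.png",d["image"])
E
```

```text
time_s: 1.05
position: [0.4763, 0.0343, 0.2192]
ee_rot: [2.22, 2.221, 0.001]
contact_force: [1.4, 0.0, -0.0]
grip_width: 0.0935
grasp_force: 0.0
[0.47628398 0.03433031 0.21916276] [-0.00099018 -0.03797956  0.0298694 ] [ 1.3969188   0.03048302 -0.02097959]
```

View pics/w1.png

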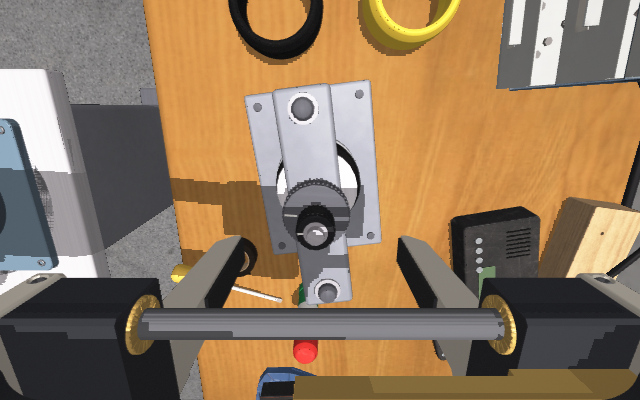

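The view now has the spindle end at (315,233), midway between the fingers at about (320), and the ring centre at (316,211).

Run:
```python
from h import *
d=get_image("wrist");P=np.load("P.npy");s=arm.get_state();print(s["position"],s["torque"])
for u,v,z in[(315,234,.205),(316,212,.163),(303,108,.153),(328,291,.153)]:print(pt(u,v,z,d,P).round(4))
```

```text
[0.47652127 0.03407374 0.21882914] [0.00102388 0.00825556 0.0416973 ]
[0.4729 0.0361 0.205 ]
[0.4731 0.0363 0.163 ]
[0.4637 0.1143 0.153 ]
[ 0.4833 -0.0422  0.153 ]
```

```bash
python3 -m inch '[[[0,0,0],[0,-0.0015,0.02],0.08],[[0,0,0],[0,-0.0015,0.04],0.07],[[0,0,0],[0,-0.0015,0.05],0.06],[[0,0,0],[0,-0.0015,0.051],0.05],[[0,0,0],[0,-0.0015,0.051],0.04]]' 50
```

```text
time_s: 1.78
position: [0.4746, 0.0343, 0.1681]
ee_rot: [2.221, 2.221, 0.001]
contact_force: [0.2, 0.1, -0.1]
grip_width: 0.0473
grasp_force: 0.0
```

Axis refined to (0.4733, 0.0362). Correct and close on the knob.

```bash
python3 -m inch '[[[0,0,0],[0.0018,-0.0013,0],0.04],[[0,0,0],[0.0018,-0.0013,0],0.02],[[0,0,0],[0.0018,-0.0013,0],0.015],[[0,0,0],[0.0018,-0.0013,0],0.015],[[0,0,0],[0.0018,-0.0013,0],0.015]]' 50
cat > r.py <<'E'
from h import *
s=arm.get_state();M=R.from_rotvec(s["ee_rot"]).as_matrix()
print("tq",s["torque"].round(4),"F",s["contact_force"].round(2),"yaw",np.degrees(np.arctan2(M[1,1],M[0,1])).round(2),"q6",s["q"][5].round(3),"e6",s["effort"][5].round(4),"w",s["grip_width"].round(4),s["grasp_force"].round(1))
E
python3 r.py
```

```text
time_s: 2.4
position: [0.4727, 0.0364, 0.168]
ee_rot: [2.221, 2.221, 0.0]
contact_force: [-1.5, -0.1, 4.9]
grip_width: 0.0259
grasp_force: 50.0Traceback (most recent call last):
  File "r.py", line 3, in <module>
    print("tq",s["torque"].round(4),"F",s["contact_force"].round(2),"yaw",np.degrees(np.arctan2(M[1,1],M[0,1])).round(2),"q6",s["q"][5].round(3),"e6",s["effort"][5].round(4),"w",s["grip_width"].round(4),s["grasp_force"].round(1))
                                                                                                                                                                                  ^^^^^^^^^^^^^^^^^^^^^
AttributeError: 'float' object has no attribute 'round'
```

```bash
sed -i 's/s\["grip_width"\].round(4),s\["grasp_force"\].round(1)/s["grip_width"],s["grasp_force"],"t",s["time_s"]/' r.py; python3 r.py
python3 -m inch '[[[0,0,0.03],[0,0,0],0.015],[[0,0,0.06],[0,0,0],0.015],[[0,0,0.09],[0,0,0],0.015],[[0,0,0.12],[0,0,0],0.015]]' 50 >/dev/null;python3 r.py
python3 -m inch '[[[0,0,0.03],[0,0,0],0.015],[[0,0,0.06],[0,0,0],0.015],[[0,0,0.09],[0,0,0],0.015],[[0,0,0.12],[0,0,0],0.015]]' 50 >/dev/null;python3 r.py
```

```text
tq [0.1023 0.298  0.0139] F [-1.5  -0.07  4.95] yaw 0.0 q6 -0.159 e6 0.0255 w 0.02593945139566121 50.00154376029968 t 2.4
tq [0.1039 0.2871 0.047 ] F [-1.09  0.62  4.89] yaw -6.99 q6 -0.037 e6 -0.2142 w 0.025984778119489807 50.00129699707031 t 2.9
tq [0.098  0.1981 0.066 ] F [0.44 0.55 4.4 ] yaw -13.87 q6 0.083 e6 -0.2085 w 0.026044323127466747 50.001227259635925 t 3.4
```

```bash
for i in 1 2 3; do python3 -m inch '[[[0,0,0.03],[0,0,0],0.015]]' 50 >/dev/null;python3 r.py;done
```

```text
tq [0.0569 0.0978 0.0999] F [0.69 1.75 6.03] yaw -15.59 q6 0.113 e6 -0.2085 w 0.026378866595408855 50.001248717308044 t 3.525
tq [0.0903 0.0164 0.0956] F [0.55 0.15 5.12] yaw -17.31 q6 0.143 e6 -0.2086 w 0.02651214720161394 50.001282691955566 t 3.65
tq [ 0.0724 -0.0464  0.0701] F [0.87 0.72 5.07] yaw -19.03 q6 0.173 e6 -0.2071 w 0.02616556780416061 50.00106632709503 t 3.775
```

Joint‑6 effort is far cleaner than the wrist moment (free reading in motion ≈ -0.208). 20 N should read about -0.288.

```bash
for i in 1 2 3 4; do python3 -m inch '[[[0,0,0.03],[0,0,0],0.015],[[0,0,0.06],[0,0,0],0.015]]' 50 >/dev/null;python3 r.py;done
```

```text
tq [ 0.0993 -0.226   0.1107] F [ 0.74 -0.1   4.52] yaw -22.46 q6 0.233 e6 -0.2042 w 0.025876551834456793 50.00103771686554 t 4.025
tq [-0.0048 -0.5238  0.1131] F [ 4.25 -0.29  4.37] yaw -25.9 q6 0.293 e6 -0.2002 w 0.025982173693745142 50.00115752220154 t 4.275
tq [-0.0633 -0.7724  0.1178] F [ 5.45 -0.61  4.37] yaw -29.34 q6 0.353 e6 -0.1973 w 0.02596579809306639 50.00090718269348 t 4.525
tq [-0.0394 -0.8443  0.1443] F [ 6.03 -1.34  4.24] yaw -32.78 q6 0.413 e6 -0.1967 w 0.02579699751614611 50.00080347061157 t 4.775
```

Side force is building (6 N), meaning the hand is a bit off the axis. Let me check that the knob follows.

Run:
```python
from h import *
w=get_image("wrist")["image"][130:330,220:420];s=get_image("side")["image"][170:290,245:365]
print(arm.get_state()["position"])
z=lambda a,n:cv2.resize(a,(n,n),interpolation=2)
cv2.imwrite("pics/c2.png",np.hstack([z(w,400),z(s,400)]))
```

```text
[0.47375105 0.03601858 0.16798024]
```

View pics/c2.png

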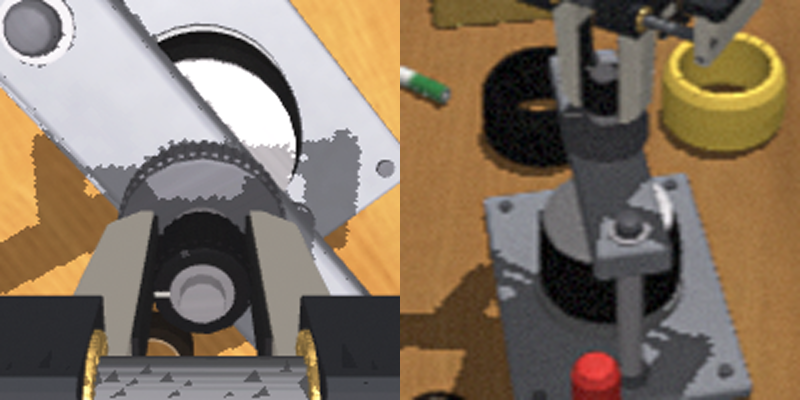

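The white index mark turned with the hand, so the knob follows. From the drift, the axis lies 2.1 mm off the TCP along -tool x, so I'll relieve that and turn about the true axis.

```bash
python3 -m inch '[[[0,0,0.01],[0.0003,0.0006,0],0.015],[[0,0,0.02],[0.0003,0.0012,0],0.015],[[0,0,0.05],[0.0003,0.0013,0],0.015]]' 50 >/dev/null;python3 r.py
for i in 1 2; do python3 -m inch '[[[0,0,0.03],[0,0.00006,0],0.015],[[0,0,0.06],[0,0.00013,0],0.015]]' 50 >/dev/null;python3 r.py;done
```

```text
tq [ 0.0675 -0.3585  0.1256] F [1.95 0.66 7.31] yaw -35.62 q6 0.462 e6 -0.2932 w 0.02627139386677454 50.00175476074219 t 5.25
tq [ 0.0918 -0.349   0.1038] F [2.18 0.96 6.94] yaw -39.07 q6 0.522 e6 -0.2047 w 0.02580482249239706 50.001983642578125 t 5.5
tq [-0.0068 -0.3507  0.1108] F [ 1.51 -0.01  7.54] yaw -42.51 q6 0.582 e6 -0.2037 w 0.02617428746924585 50.0019907951355 t 5.75
```

```bash
for i in 1 2 3; do python3 -m inch '[[[0,0,0.03],[0,0.00006,0],0.015],[[0,0,0.06],[0,0.00013,0],0.015]]' 50 >/dev/null;python3 r.py;done
```

```text
tq [ 0.0679 -0.3088  0.1175] F [1.21 0.   8.86] yaw -45.95 q6 0.642 e6 -0.1943 w 0.026107689682201573 50.00211775302887 t 6.0
tq [ 0.0311 -0.3135  0.1074] F [ 1.88 -1.01  6.62] yaw -49.38 q6 0.702 e6 -0.1777 w 0.02602121254098125 50.00194430351257 t 6.25
tq [-0.0181 -0.2804  0.1766] F [2.11 0.32 6.76] yaw -52.82 q6 0.761 e6 -0.1571 w 0.026465499738782355 50.00184416770935 t 6.5
```

Contact is felt: effort shifts about 0.0206 per 0.06 rad (≈ 86 N/rad, as specified), now ≈ 12 N. I'll go on in small steps, checking tz too.

```bash
for i in 1 2; do python3 -m inch '[[[0,0,0.03],[0,0.00006,0],0.015]]' 50 >/dev/null;python3 r.py;done
```

```text
tq [ 0.0159 -0.2979  0.1705] F [ 1.76 -0.6   5.73] yaw -54.53 q6 0.791 e6 -0.1459 w 0.026186699504979486 50.00194787979126 t 6.625
tq [ 0.0164 -0.2764  0.2213] F [2.82 0.54 6.43] yaw -56.25 q6 0.821 e6 -0.1341 w 0.026310262393850873 50.00186026096344 t 6.75
```

≈ 17.5 N. A touch more, then hold.

```bash
python3 -m inch '[[[0,0,0.02],[0,0.00004,0],0.015]]' 50 >/dev/null;python3 r.py;python3 -m inch '[[[0,0,0],[0,0,0],0.015],[[0,0,0],[0,0,0],0.015],[[0,0,0],[0,0,0],0.015]]' 50 >/dev/null;python3 r.py
python3 -m inch '[[[0,0,0],[0,0,0],0.04],[[0,0,0],[0,0,0],0.07],[[0,0,0],[0,0,0],0.09],[[0,0,0],[0,0,0],0.09]]';python3 r.py
```

```text
tq [ 0.0652 -0.2949  0.1865] F [1.59 0.81 7.77] yaw -57.39 q6 0.841 e6 0.0213 w 0.025816433977085513 50.00227153301239 t 6.875
tq [-0.024  -0.3281  0.0469] F [ 1.46 -0.18  7.07] yaw -57.35 q6 0.84 e6 0.079 w 0.026271658294507793 50.00228404998779 t 7.25
time_s: 7.75
position: [0.4741, 0.0354, 0.1673]
ee_rot: [-3.014, -0.884, 0.002]
contact_force: [-0.9, 0.7, 0.7]
grip_width: 0.0616
grasp_force: 0.0
tq [ 0.0812  0.0542 -0.0416] F [-0.95  0.72  0.7 ] yaw -57.3 q6 0.839 e6 0.0026 w 0.06158964913976934 0.0 t 7.75
```

Axis in world ≈ (0.4724, 0.0343). Swing the open hand back, centre it and lower it to the ring.

```bash
python3 -m inch '[[[0,0,0],[-0.0021,0,0],0.09],[[0,0,0],[-0.0021,0,0],0.09],[[0,0,-0.16],[-0.0021,0,0],0.09],[[0,0,-0.32],[-0.0021,0,0],0.09],[[0,0,-0.48],[-0.0021,0,0],0.09]]' >/dev/null
python3 -m inch '[[[0,0,-0.16],[0,0,0],0.09],[[0,0,-0.32],[0,0,0],0.09],[[0,0,-0.48],[0,0,0],0.09],[[0,0,-0.52],[0,0,0],0.09],[[0,0,-0.52],[0,0,0],0.09]]';python3 r.py
```

```text
time_s: 9.0
position: [0.4728, 0.0342, 0.1677]
ee_rot: [2.222, 2.221, 0.0]
contact_force: [0.6, 0.8, -0.3]
grip_width: 0.0903
grasp_force: 0.0
tq [-0.0224 -0.0199 -0.074 ] F [ 0.6   0.77 -0.26] yaw -0.03 q6 -0.163 e6 -0.2515 w 0.09028025817638004 0.0 t 9.0
```

```bash
python3 -m inch '[[[0,0,0],[0,0,0.01],0.09],[[0,0,0],[0,0,0.0195],0.085],[[0,0,0],[0,0,0.0195],0.065],[[0,0,0],[0,0,0.0195],0.05],[[0,0,0],[0,0,0.0195],0.04]]' 50 >/dev/null; python3 r.py; python3 -m inch '[[[0,0,0],[0,0,0],0.04],[[0,0,0],[0,0,0],0.04]]';python3 r.py
python3 -m inch '[[[0,0,0.03],[0,0,0],0.04],[[0,0,0.06],[0,0,0],0.04],[[0,0,0.09],[0,0,0],0.04]]' >/dev/null;python3 r.py
python3 -m inch '[[[0,0,0.03],[0,0,0],0.04],[[0,0,0.06],[0,0,0],0.04]]' >/dev/null;python3 r.py
```

```text
tq [-0.002  -0.0217  0.0054] F [-0.47  0.37  0.15] yaw -0.0 q6 -0.164 e6 0.0013 w 0.05931745651491421 0.0 t 9.625
time_s: 9.88
position: [0.4727, 0.0342, 0.1484]
ee_rot: [2.221, 2.221, -0.0]
contact_force: [-1.9, 0.1, 2.6]
grip_width: 0.0521
grasp_force: 50.0
tq [-0.0324  0.243  -0.0012] F [-1.92  0.08  2.64] yaw 0.0 q6 -0.164 e6 -0.0007 w 0.05207922538223638 50.00069081783295 t 9.875
tq [-0.0668  0.4511  0.1956] F [-2.85 -1.29  4.45] yaw -5.27 q6 -0.072 e6 -0.1132 w 0.05233893676267411 50.00116467475891 t 10.25
tq [-0.0734  0.4476  0.1339] F [-2.49  0.23  5.75] yaw -8.71 q6 -0.012 e6 -0.113 w 0.05195900732146632 50.00132203102112 t 10.5
```

Slack reading -0.113 (consistent with the 0.2 N m friction). Target about +0.03 to +0.04 (0.15 N m over).

```bash
python3 -m inch '[[[0,0,0.03],[0,0,0],0.04],[[0,0,0.06],[0,0,0],0.04],[[0,0,0.09],[0,0,0],0.04],[[0,0,0.12],[0,0,0],0.04]]' >/dev/null;python3 r.py
for i in 1 2 3 ; do python3 -m inch '[[[0,0,0.03],[0,0,0],0.04],[[0,0,0.06],[0,0,0],0.04]]' >/dev/null;python3 r.py;done
```

```text
tq [-0.0768  0.5654  0.1774] F [-2.4  -0.43  5.25] yaw -15.58 q6 0.108 e6 -0.113 w 0.05207131921636309 50.001463294029236 t 11.0
tq [-0.0426  0.5453  0.2134] F [-3.34 -0.12  5.72] yaw -19.02 q6 0.168 e6 -0.113 w 0.052121071819808996 50.00142753124237 t 11.25
tq [-0.0328  0.5523  0.1881] F [-3.23 -0.56  5.97] yaw -22.46 q6 0.228 e6 -0.113 w 0.05222671155116283 50.00131666660309 t 11.5
tq [-0.0689  0.5472  0.1833] F [-2.02  0.12  5.17] yaw -25.89 q6 0.288 e6 -0.113 w 0.051944277638191455 50.00140070915222 t 11.75
```

```bash
for i in 1 2 3 4; do python3 -m inch '[[[0,0,0.03],[0,0,0],0.04],[[0,0,0.06],[0,0,0],0.04]]' >/dev/null;python3 r.py;done
```

```text
tq [-0.0065  0.5806  0.1574] F [-2.39 -0.31  5.42] yaw -29.33 q6 0.348 e6 -0.113 w 0.051993742692484635 50.00122904777527 t 12.0
tq [-0.0843  0.5514  0.1988] F [-2.81 -0.01  5.83] yaw -32.77 q6 0.408 e6 -0.0908 w 0.0517390478645852 50.001540184020996 t 12.25
tq [-0.0522  0.5273  0.3231] F [-3.38 -0.17  4.7 ] yaw -36.2 q6 0.468 e6 -0.0468 w 0.05199099443509208 50.001282691955566 t 12.5
tq [-0.0255  0.5695  0.2824] F [-3.04 -0.99  4.69] yaw -39.63 q6 0.528 e6 0.0015 w 0.052179111690296154 50.00138998031616 t 12.75
```

```bash
python3 -m inch '[[[0,0,0.025],[0,0,0],0.04],[[0,0,0.05],[0,0,0],0.04]]' >/dev/null;python3 r.py
python3 -m inch '[[[0,0,0],[0,0,0],0.04],[[0,0,0],[0,0,0],0.06],[[0,0,0],[0,0,0],0.08],[[0,0,0],[0,0,0],0.09],[[0,0,0],[0,0,0],0.09]]' >/dev/null
python3 -m inch '[[[0,0,0],[0,0,0],0.09],[[0,0,0],[0,0,-0.03],0.09],[[0,0,0],[0,0,-0.07],0.09],[[0,0,0],[0,0,-0.10],0.09],[[0,0,0],[0,0,-0.10],0.09]]';python3 r.py
python3 - <<'E'
from h import *
w=get_image("wrist")["image"];s=get_image("side")["image"][170:350,200:400]
cv2.imwrite("pics/e.png",np.hstack([cv2.resize(w,(480,300)),cv2.resize(s,(320,300))]))
E
```

```text
tq [-0.0062  0.5354  0.3585] F [-2.77 -0.6   5.39] yaw -42.48 q6 0.578 e6 0.0971 w 0.05197868491863998 50.00146150588989 t 13.0
time_s: 14.25
position: [0.4743, 0.034, 0.2504]
ee_rot: [2.872, 1.267, 0.007]
contact_force: [-0.1, 0.3, -0.4]
grip_width: 0.0898
grasp_force: 0.0
tq [0.0214 0.045  0.0866] F [-0.11  0.35 -0.38] yaw -42.4 q6 0.576 e6 -0.0008 w 0.08978897350708358 0.0 t 14.25
```

View pics/e.png

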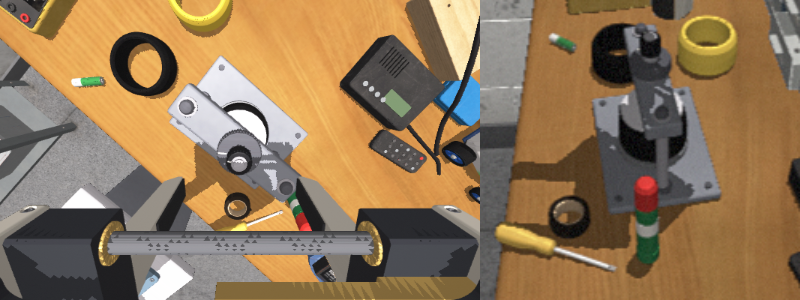

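The hand is clear, and the glue stick, tape roll and spare tyre haven't moved. By the steady slope the ring is about 0.15 N m over slack.

```bash
python3 -c "
from bench import arm
print(arm.sign_off())"
```

```text
the job is handed in; nothing more can be done
None
```

I turned the feed knob until the plate bore on the tyre at an estimated 19 N, tightened the lock ring to about 0.15 N m over its slack reading, let go, and handed the job in at about 14 s. Both figures come from the change in joint-6 effort; sign-off gave no verdict.

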